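# Ready the film coater and start its dry test pass

### The arm

A 6-joint arm with a two-finger parallel gripper is mounted at the origin on a cart in front of the work surface, level with it; the furniture and walls round the work are solid. World frame = base frame: x ahead of the robot, y to its left, z up, the work surface at z = 0. Lengths are in m, angles in degrees, forces in N, time in s.
With the tool pointing down it reaches from about 0.375 to 0.9 m from the base axis. Payload 3.1 kg.
Tool frame: the origin (TCP) lies between the finger pads; the fingertips stand 11 mm ahead of it and the grasp point (between the pads) lies 8 mm behind it; z points along the fingers, y is the line along which they close (so a half turn about z gives the same grasp; the last joint's range is limited). The gripper opens to 87 mm and grips with 3 to 60 N. Pads are 19 mm wide; open, the fingers measure 117 mm over their backs; the gripper's body (75 mm by 190 mm) begins 51 mm behind the grasp point.
Start: joints at [-85.514, 30.224, 82.088, -0, 67.689, -10.227], TCP at [0.159, -0.604, 0.234] pointing down, gripper open.
Joint ranges: [-176.69, 176.69], [-43.24, 126.21], [12.49, 139.97], [-82, 262], [0, 151.66], [-163.58, 163.58]. Speed limits (degrees/s): [159.86, 159.86, 180, 180, 180, 180].

### API

Orientations are given as a 3x3 rotation matrix whose columns are the frame's x, y, z axes.
In Python, from rig import bot gives the robot as it stands.
- The arm moves only by the tool apply_moves, never from a script. Its argument "steps" is a list that holds one entry, the list of rows, each a list of 7 numbers: the shift along the tool's x, y, z in cm, then the turn, a rotation vector about the tool's x, y, z in degrees, then the gripper command: -1 is shut, 1 is fully open, values between are in proportion. In form: [[[dx, dy, dz, rx, ry, rz, jaw], ...]]. A call has 1 to 20 rows; each row is the pose to reach, as a shift and turn from the pose commanded when the call began, along the tool's axes at that moment; what a row does not reach only later rows make up. A row lasts 1/8 s, in which the tool goes at most 62.5 mm and 10.7 degrees, less where a joint would pass 70% of its speed; a pose out of reach is approached as far as the arm can. A call with a gripper value outside its range is refused whole. The fingers move at their own pace and stop on an object; the grip force is fixed at half the most. Time passes only in rows, so rows that repeat a pose let the fingers close. It gives the time, the measured TCP pose, the force, the opening and the grip force at its end, in the units of the state.
- bot.read_state(): the state, without advancing time (a new reading comes with each control period).
- bot.capture(name): name is "side" or "top"; returns the picture (420x560x3 uint8, blue, green, red); there is no depth.
- bot.camera_model(name): a dict with "intrinsics" (3x3 intrinsics, pixels), "R" (3x3) and "t" (3): a world point X has camera coordinates R X + t. Camera axes: x right, y down, z forward; pixel columns grow to the right and rows downward; lengths in m; the calibration is good to about 2 mm. A picture is of the moment at which its call begins. camera_model takes no time and is no camera call.
- bot.hand_in(): hands the job in; it is judged then, once.
The state is a dict: "time_s": time; "joint_positions": joint angles; "qvel": joint speeds; "tau": joint torques, N m; "position": TCP position; "tcp_rot": TCP orientation; "force": force on the tool from outside, world axes, zero at the start; "moment": the same for the moment, N m; "opening": opening from 0.0 (shut) to 1.0 (fully open); "grasp_force": force on a finger pad.
Only numpy, scipy, OpenCV 4.12 (cv2) and the standard library are available. Lean on these libraries where they do the work, as an engineer would, in place of code of your own. Each camera call takes 0.05 s, during which the arm holds its last target. There are 200 camera calls.

### The job

Get the film coater ready for a dry test pass and start it, using only your fingertips and lifting nothing. Push the film applicator along the bed until it sits square against the rubber face of the push bar, turn the speed dial exactly four clicks clockwise from where it stands, and when both are set press the green start button fully down and let it go. Leave the red stop button and everything beside the coater alone.

Things in the scene. Friction and masses are not known exactly. Their poses are not given: they have to be found in the camera images.
- coater: Bench film coater, fixed: a white box 220 mm deep (x) by 400 wide (y); frame at the centre of its underside, x to its rear, y to its left, z up; turned by up to 0.2 rad. Bed (dark grey metal, x -104 to +68, y -84 to +194 mm) and black control panel (y -193 to -93) both lie 60 mm up. A rail along the rear edge (x +74 to +104) stands 40 mm above the bed.
- push_bar_face (a point): Middle of the push bar's flat rubber face, 18 mm above the bed, at x -10, y +140 mm in the coater's frame. The face looks to the right (-y), is 160 mm long in x and 16 mm high. The bar (8 to 28 mm above the bed) hangs on a blue carriage 46 mm high, parked at the left end of the rear rail; neither moves.
- film_applicator: Film applicator (doctor blade), steel, about 620 g, loose on the bed; origin at the centre of its underside. 45 mm in own x, 112 in own y, 36 high, two screws on top to 64. Starts 45 to 95 mm off the bar, up to 0.2 rad askew, own -x side towards the bar. Solid ends (own y +-44 to +-56, faces at own x +-22.5) meet the bar; seated, its origin is 22.5 mm from the bar's face, own x along the coater's -y.
- beam (a point): Middle of the applicator's cross beam, 26 mm above the bed, on its upright outer face away from the push bar (own x +19 mm). The beam joins the two ends (88 mm between them), 20 to 32 mm above the bed. A fingertip pushing here towards the bar slides it (2 to 5 N) and, pressed on with about 10 N, squares it to the bar; if one end hangs back, push nearer that end.
- speed_dial (a joint): Angle of the speed dial, rad; grows clockwise seen from above (faster). Eleven click stops 0.4189 rad (24 deg) apart, from 0 to 4.189, then end stops. Starts resting in one of the first four. Up to about 0.1 Nm (4 to 5 N near the wing's end) moves it on; just past half way it snaps forward by itself into the next stop, and there it stays when let go.
- dial_center (a point): Point on the dial's vertical axis at the top of its wing, 92 mm above the worktop; x -45, y -143 mm in the coater's frame. The dial: a grey skirt of 29 mm radius, its top 71 mm above the worktop, and across its middle a raised straight black wing 52 mm long, 12 mm thick, with upright sides from 71 to 92 mm above the worktop.
- dial_pointer (a point): Point on top of the wing, 24 mm from the axis, at the end with the white line (the pointer). Turns with the dial. At dial angle 0 the pointer stands 120 deg counter-clockwise of the coater's x, seen from above.
- start_button (a joint): Travel of the green start button, m: 0 up, 0.006 fully down; springs back when let go. 1.2 N to begin, 4 N fully down; counts as pressed from 4 mm.
- start_button_top (a point): Centre of the top of the green start button's cap, 28 mm across, in a black ring 44 mm across; 82 mm above the worktop; x +58, y -119 mm in the coater's frame. Pressed straight down.
- stop_button (a joint): Travel of the red stop button, m: 0 up; built like the green one.
- stop_button_top (a point): Centre of the top of the red stop button, 50 mm to the right of the green one.
- slurry_jar: Bystander: screw-top jar of grey slurry, 52 mm across and 62 high (mm), loose on the worktop beside the coater; origin at the centre of its underside.
- vial_1: Bystander: small black-capped vial, 21 mm across and 53 high (mm), loose on the worktop beside the coater; origin at the centre of its underside.
- brass_weight: Bystander: brass weight with a knob, 22 mm across and 26 high (mm), loose on the worktop beside the coater; origin at the centre of its underside.
- petri_dish: Bystander: clear petri dish with punched discs, 60 mm across and 12 high (mm), loose on the worktop beside the coater; origin at the centre of its underside.
- foil_roll_al: Bystander: roll of aluminium foil lying down, 152 long and 42 across (mm), loose on the worktop beside the coater; origin at the centre of its underside.
- flat_brush: Bystander: flat brush with a wooden handle lying down, 198 x 34 x 10 (mm), loose on the worktop beside the coater; origin at the centre of its underside.
Mind the look-alikes: they are no part of the job. What is meant by the film_applicator is not blue or orange, and is the larger of those in its own colour.

How it is judged:
By the outcome, as a careful person would: the job done as asked, in the order asked, and still so for the second after the job is handed in, with the robot touching nothing.
It also fails if it takes over 58 s, if anything falls off the work surface, if the arm or the gripper's body presses on something with over 40 N, if the wrist force passes 120 N, or if a joint passes its speed limit or range.

## Working session

There is one attempt and no reset: what is moved stays moved. The work goes in short steps, Python scripts to look and compute and a tool call to move; the robot and the scene stay as the last step left them, time stands still between calls to the robot, and variables do not carry over. Pictures are saved under pics/ and viewed, at most 10 in all, crops included, and the job is handed in when it is done.

Besides the shell and the picture viewer there is one more tool, called after "Emit:" as name(argument=value, ...), one argument or row to a line, values as JSON. apply_moves: Moves the arm, as the interface text tells. Its arguments: {"type":"object","properties":{"steps":{"type":"array","items":{"type":"array","items":{"type":"array","items":{"type":"number"}}}}},"required":["steps"]}

```bash
mkdir -p pics
python3 - <<'E'
from rig import bot
import cv2,numpy as np
s=bot.read_state();print(s)
for n in("top","side"):
    im=bot.capture(n);cv2.imwrite(f"pics/{n}0.png",im);c=bot.camera_model(n);print(n,c, -np.array(c["R"]).T@np.array(c["t"]))
E
```

```text
{'time_s': 0.0, 'joint_positions': array([-8.55140292e+01,  3.02789964e+01,  8.21565273e+01,  1.03843073e-03,
        6.76900627e+01, -1.02285938e+01]), 'qvel': array([-0.03343326,  0.05222417,  0.0706148 , -0.13206595,  0.06003703,
        0.05970285]), 'tau': array([ 3.01256323e-04, -4.40032625e+01, -1.76593852e+01,  6.33415324e-02,
        5.82923472e-02, -1.61487515e-04]), 'position': array([ 0.15871526, -0.60377297,  0.23257051]), 'tcp_rot': array([[ 9.67205000e-01,  2.53996977e-01, -1.54723005e-04],
       [ 2.53996700e-01, -9.67202614e-01,  2.18649072e-03],
       [ 4.05713539e-04, -2.15408389e-03, -9.99997598e-01]]), 'force': array([-0.39449172,  0.24293671,  0.38582133]), 'moment': array([0.02865551, 0.02105631, 0.01415648]), 'grasp_force': 0.0, 'opening': 0.9993926480147479}
top {'intrinsics': array([[443.2434042 ,   0.        , 276.64347931],
       [  0.        , 443.2434042 , 207.70882771],
       [  0.        ,   0.        ,   1.        ]]), 'R': array([[ 0.00299949, -0.99994807,  0.00973977],
       [-0.98796038, -0.00446979, -0.15464253],
       [ 0.15467803, -0.00915866, -0.98792248]]), 't': array([-0.01645347,  0.53444676,  1.39346344])} [ 3.12523389e-01 -1.30148970e-03  1.45944231e+00]
side {'intrinsics': array([[402.26507598,   0.        , 274.59025389],
       [  0.        , 402.26507598, 203.95586079],
       [  0.        ,   0.        ,   1.        ]]), 'R': array([[-0.84734288, -0.53103682,  0.00315339],
       [-0.24532148,  0.38616415, -0.88921011],
       [ 0.47098558, -0.75423945, -0.45748818]]), 't': array([0.4423534 , 0.20057425, 0.95014819])} [-0.02347592  0.8740906   0.61163931]
```

View pics/top0.png

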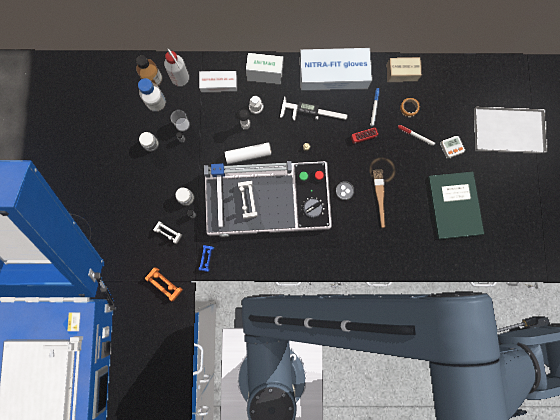

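View pics/side0.png

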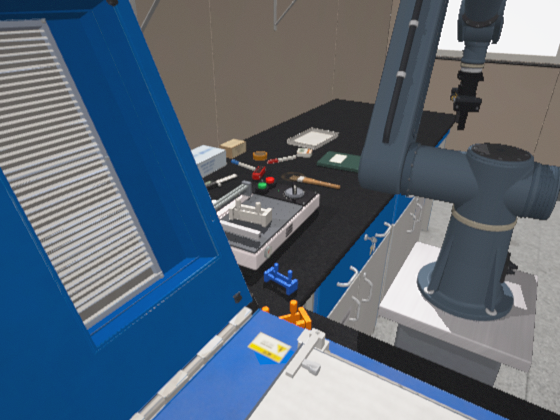

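The pictures show the coater at top-view columns 205–331, rows 162–236, with the green button at (303,175), red at (319,175) and dial at (313,207). Four things could be taken for the applicator: steel on the bed (247,200), smaller steel on the worktop (167,231), blue (206,258) and orange (163,284). The description fits the steel one on the bed, so I'll check it in a close crop.

```bash
cat > h.py <<'E'
import numpy as np,cv2
from rig import bot
def ray(n,px,z):
    c=bot.camera_model(n);R=np.array(c["R"]);t=np.array(c["t"]);C=-R.T@t
    p=np.atleast_2d(np.array(px,float));d=np.c_[p,np.ones(len(p))]@np.linalg.inv(c["intrinsics"]).T@R
    return C+d*((z-C[2])/d[:,2])[:,None]
def proj(n,X):
    c=bot.camera_model(n);Y=np.atleast_2d(X)@np.array(c["R"]).T+c["t"];Y=Y@np.array(c["intrinsics"]).T
    return Y[:,:2]/Y[:,2:]
def blob(im,m,lo=20):
    n,l,s,c=cv2.connectedComponentsWithStats(m.astype(np.uint8));return [(s[i,4],c[i],s[i,:4]) for i in range(1,n) if s[i,4]>=lo]
E
python3 - <<'E'
from h import *
im=cv2.imread("pics/top0.png")
cr=im[152:246,197:341];cv2.imwrite("pics/c1.png",cv2.resize(cr,None,fx=5.5,fy=5.5,interpolation=cv2.INTER_CUBIC))
h=cv2.cvtColor(im,cv2.COLOR_BGR2HSV);H,S,V=cv2.split(h)
roi=np.zeros(H.shape,bool);roi[155:245,200:340]=1
for nm,m in(("green",(H>40)&(H<85)&(S>120)&(V>60)),("red",((H<8)|(H>172))&(S>120)&(V>60))):
    for a,c,b in blob(im,m&roi,8): print(nm,a,c,b,ray("top",c,.082))
E
```

```text
green 56 [303.         175.53571429] [299 172   9   8] [[ 0.63224333 -0.09767405  0.082     ]]
red 68 [318.85294118 174.86764706] [315 171   9   9] [[ 0.63468792 -0.14822003  0.082     ]]
```

View pics/c1.png

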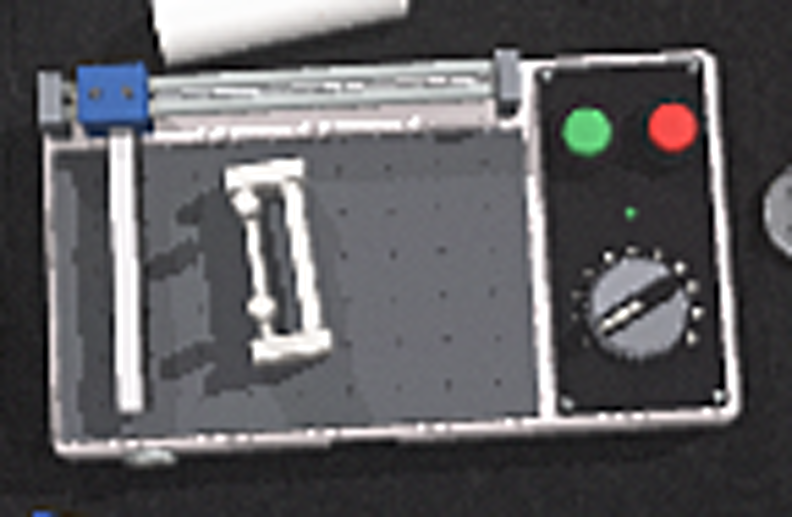

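The crop shows the larger steel applicator on the bed, lying about 5–6° askew to the bar. The dial pointer (white line) points to the lower left. Next I'll fit the coater pose.

Run:
```python
from h import *
im=cv2.imread("pics/top0.png");k=4
g=cv2.resize(im[152:246,197:341],None,fx=k,fy=k,interpolation=cv2.INTER_CUBIC)
V=g.max(2); H=cv2.cvtColor(g,cv2.COLOR_BGR2HSV)
def full(p): return (np.array(p,float)+.5)/k-.5+[197,152]
S=[];D=[]
def rect(m,nm,z):
    c,_=cv2.findContours(m.astype(np.uint8),0,1);c=max(c,key=cv2.contourArea)
    w=ray("top",full(cv2.convexHull(c)[:,0]),z)[:,:2]
    r=cv2.minAreaRect((w*1000).astype(np.float32));print(nm,r);return cv2.boxPoints(r)/1000
def comp(m,seed):
    n,l=cv2.connectedComponents(m.astype(np.uint8));return l==l[int(seed[1]*k/5.5),int(seed[0]*k/5.5)]
pb=rect(comp(V<125,(690,250)),"panel(208?x100)",.06)
bb=rect(comp((V<130)&(H[...,1]<100),(420,250)),"bed(172x278)",.06)
# order corners, fit rigid with buttons
def order(b): # RL: (x-,y-),(x-,y+),(x+,y-),(x+,y+)
    b=b[np.argsort(b[:,0])];return np.r_[b[:2][np.argsort(b[:2,1])],b[2:][np.argsort(b[2:,1])]]
gr=ray("top",[[303,175.536],[318.853,174.868]],.082)[:,:2]
def fit(P,Q):
    pc,qc=P.mean(0),Q.mean(0);A=(P-pc).T@(Q-qc);th=np.arctan2(A[0,1]-A[1,0],A[0,0]+A[1,1])
    R=np.array([[np.cos(th),-np.sin(th)],[np.sin(th),np.cos(th)]]);t=qc-R@pc
    print("th",np.degrees(th),"t",t,"res mm",((P@R.T+t-Q)*1000).round(1).tolist());return th,t
B=np.array([[-104,-84],[-104,194],[68,-84],[68,194]])/1e3
Pn=np.array([[-104,-193],[-104,-93],[104,-193],[104,-93]])/1e3
G=np.array([[58,-119],[58,-169]])/1e3
fit(np.r_[B,G],np.r_[order(bb),gr]);
th,t=fit(np.r_[B,Pn,G],np.r_[order(bb),order(pb),gr])
np.save("pose.npy",[th,*t])
R=np.array([[np.cos(th),-np.sin(th)],[np.sin(th),np.cos(th)]])
# dial skirt / white line, applicator white blob
m=(V>170);n,l,s,c=cv2.connectedComponentsWithStats(m.astype(np.uint8))
for i in range(1,n):
    if s[i,4]>25 :
        p=full(c[i]);w=ray("top",p,.092)[0,:2];print(s[i],p.round(1),"coater mm@.092",((w-t)@R*1000).round(1))
D=t+R@[-.045,-.143];print("dial ctr",D)
```

```text
panel(208?x100) ((575.390869140625, -124.96639251708984), (207.6032257080078, 100.70094299316406), 3.5454769134521484)
bed(172x278) ((554.6541137695312, 71.9139633178711), (190.43310546875, 279.1038818359375), 2.9197840690612793)
th 2.290868755208158 t [0.57314378 0.01799141] res mm [[5.9, 2.2], [9.0, 1.2], [-12.4, -0.6], [-9.3, -1.6], [3.6, -0.9], [3.2, -0.3]]
th 2.3056195955229635 t [0.57173977 0.01796078] res mm [[4.5, 2.2], [7.6, 1.2], [-13.8, -0.6], [-10.8, -1.6], [0.7, 2.6], [2.9, 2.0], [1.3, -1.9], [3.5, -2.5], [2.2, -0.9], [1.8, -0.3]]
[ 111    0  185   43 4590] [242.2 155.2] coater mm@.092 [126.5  72.9]
[361  37  14   8  67] [288.6 161.6] coater mm@.092 [100.4 -73.7]
[  105    36   432   286 11791] [284.5 192.5] coater mm@.092 [  1.  -56.4]
[ 108   45  249   37 4640] [254.5 167.3] coater mm@.092 [85.7 35.2]
[  57   47   48   39 1408] [216.8 168.3] coater mm@.092 [ 86.4 154.2]
[ 29  54  15  34 221] [205.5 169.7] coater mm@.092 [ 83.2 190. ]
[473  76  33  33 871] [318.8 174.5] coater mm@.092 [  55.  -167.4]
[411  80  32  30 750] [303.3 175.3] coater mm@.092 [  54.2 -118.1]
[ 3
[... 268 characters left out ...]
557 150   4  11  33] [336.3 190.3] coater mm@.092 [   2.2 -219.7]
[179 160  21  73 673] [243.5 201.7] coater mm@.092 [-23.6  72.9]
[ 35 170   4  17  44] [205.8 196. ] coater mm@.092 [ -1.4 190.1]
[563 170  13  14  55] [338.9 195.8] coater mm@.092 [ -15.5 -227. ]
[433 189  51  39 752] [310.  203.1] coater mm@.092 [ -35.3 -134.9]
[ 36 195   6  91 373] [206.2 211.4] coater mm@.092 [-50.2 189.5]
[439 220  27  18 144] [309.5 208.7] coater mm@.092 [ -53.3 -132.7]
[504 224   6   6  28] [323.2 208.2] coater mm@.092 [ -53.3 -175.4]
[ 39 291   4  21  74] [206.8 226.9] coater mm@.092 [-98.9 188.5]
[  40  316  127   19 1004] [222.5 232.6] coater mm@.092 [-118.2  140.2]
dial ctr [ 0.53252906 -0.12673379]
```

```bash
cat > m.py <<'E'
from h import *
k=4
def up(im,x0=197,y0=152,x1=341,y1=246): return cv2.resize(im[y0:y1,x0:x1],None,fx=k,fy=k,interpolation=cv2.INTER_CUBIC)
def full(p,o=(197,152)): return (np.array(p,float)+.5)/k-.5+np.array(o)
def frame():
    th,x,y=np.load("pose.npy");c,s=np.cos(th),np.sin(th);return np.array([[c,-s],[s,c]]),np.array([x,y])
def toC(w): R,t=frame();return (np.asarray(w)[...,:2]-t)@R
def toW(p): R,t=frame();return np.asarray(p)@R.T+t
E
python3 - <<'E'
from m import *
g=up(cv2.imread("pics/top0.png"));V=g.max(2)
def comp(m,s):
    n,l=cv2.connectedComponents(m.astype(np.uint8));return l==l[int(s[1]*k/5.5),int(s[0]*k/5.5)]
def hullw(m,z):
    c,_=cv2.findContours(m.astype(np.uint8),0,1);c=max(c,key=cv2.contourArea);return ray("top",full(cv2.convexHull(c)[:,0]),z)[:,:2]
pb=cv2.boxPoints(cv2.minAreaRect((hullw(comp(V<125,(690,250)),.06)*1e3).astype(np.float32)))/1e3
bb=cv2.boxPoints(cv2.minAreaRect((hullw(comp(V<130,(420,250)),.06)*1e3).astype(np.float32)))/1e3
def order(b):
    b=b[np.argsort(b[:,0])];return np.r_[b[:2][np.argsort(b[:2,1])],b[2:][np.argsort(b[2:,1])]]
P=np.array([[-104,-84],[-104,194],[-104,-193],[-104,-93],[104,-193],[104,-93],[58,-119],[58,-169]])/1e3
Q=np.r_[order(bb)[:2],order(pb),ray("top",[[303,175.536],[318.853,174.868]],.082)[:,:2]]
pc,qc=P.mean(0),Q.mean(0);A=(P-pc).T@(Q-qc);th=np.arctan2(A[0,1]-A[1,0],A[0,0]+A[1,1])
R=np.array([[np.cos(th),-np.sin(th)],[np.sin(th),np.cos(th)]]);t=qc-R@pc;np.save("pose.npy",[th,*t])
print(np.degrees(th),t,((P@R.T+t-Q)*1e3).round(1).tolist())
# check: dial skirt (grey) and white line
yy,xx=np.mgrid[:g.shape[0],:g.shape[1]]
W=toC(ray("top",full(np.c_[xx.ravel(),yy.ravel()]),.071)).reshape(*xx.shape,2)*1e3
near=np.hypot(W[...,0]+45,W[...,1]+143)<30.5
hs=cv2.cvtColor(g,cv2.COLOR_BGR2HSV)
sk=comp((V>85)&(V<185)&(np.hypot(W[...,0]+45,W[...,1]+143)<38),(620,275))|comp((V>85)&(V<185)&(np.hypot(W[...,0]+45,W[...,1]+143)<38),(650,330))
c,_=cv2.findContours(sk.astype(np.uint8),0,1);h=cv2.convexHull(np.vstack(c))[:,0]
(cx,cy),r=cv2.minEnclosingCircle((toC(ray("top",full(h),.071))*1e3).astype(np.float32));print("skirt",cx,cy,r)
W2=toC(ray("top",full(np.c_[xx.ravel(),yy.ravel()]),.092)).reshape(*xx.shape,2)*1e3
d=W2-[-45,-143];wl=(V>190)&(np.hypot(d[...,0],d[...,1])<30)
pts=d[wl];m=pts.mean(0);u=np.linalg.svd(pts-m,full_matrices=0)[2][0];u*=np.sign(u@m)
print("line mean",m,len(pts),"ang",np.degrees(np.arctan2(m[1],m[0])),"dir",np.degrees(np.arctan2(u[1],u[0])))
# dark wing axis
dk=(V<70)&(np.hypot(d[...,0],d[...,1])<24);p=d[dk];u=np.linalg.svd(p-p.mean(0),full_matrices=0)[2][0];print("wing",p.mean(0),np.degrees(np.arctan2(u[1],u[0])))
# bar face and applicator, top planes
for nm,z,s in(("bar top",.088,(125,300)),("appl end r",.096,(300,345)),):
    a=comp(V>150,s);w=toC(ray("top",full(np.argwhere(a)[:,::-1]),z))*1e3;r=cv2.minAreaRect(w.astype(np.float32));print(nm,r,cv2.boxPoints(r).round(1).tolist())
print("dial W",toW([-.045,-.143]),"start W",toW([.058,-.119]),"bar W",toW([-.01,.14]))
E
```

```text
3.3083926927538396 [0.56702238 0.0178034 ] [[1.4, 0.2], [-0.5, -1.0], [-0.6, 0.8], [-0.1, 0.1], [-0.1, -0.1], [0.3, -0.7], [-0.4, 0.0], [-0.0, 0.7]]
skirt -39.91642761230469 -145.1936798095703 34.43170928955078
line mean [0.55661709 7.93345611] 193 ang 85.98666280560828 dir 126.20525204411861
wing [ 1.7596343  -4.10448901] 119.988511846503
bar top ((-10.200569152832031, 148.84014892578125), (161.6730499267578, 14.77754020690918), 0.0663158968091011) [[-91.0, 156.10000610351562], [-91.0, 141.39999389648438], [70.5999984741211, 141.5], [70.5999984741211, 156.3000030517578]]
appl end r ((-9.037544250488281, 61.223236083984375), (114.39459228515625, 46.276344299316406), 6.039550304412842) [[-68.4000015258789, 78.19999694824219], [-63.5, 32.20000076293945], [50.29999923706055, 44.20000076293945], [45.400001525878906, 90.30000305175781]]
dial W [ 0.53034995 -0.12755523] start W [ 0.63179324 -0.09765107] bar W [0.54895961 0.15699297]
```

The coater pose fits to about 1 mm (yaw 3.31°). The dial stands at stop 0, with the pointer at about 120°. The applicator centre is at coater (-9, 61) mm, 6° askew with its front end lagging. I'll spread the fingers about 46 mm along the beam and push with both, which also squares it.

Emit:
apply_moves(
  steps=[
    [[54.75,-51.4,4,0,0,-78.6,0.05],[54.75,-51.4,4,0,0,-78.6,0.05],[54.75,-51.4,4,0,0,-78.6,0.05],[54.75,-51.4,4,0,0,-78.6,0.05],[54.75,-51.4,4,0,0,-78.6,0.05],[54.75,-51.4,4,0,0,-78.6,0.05],[54.75,-51.4,4,0,0,-78.6,0.05],[54.75,-51.4,4,0,0,-78.6,0.05],[54.75,-51.4,4,0,0,-78.6,0.05],[54.75,-51.4,4,0,0,-78.6,0.05],[54.75,-51.4,4,0,0,-78.6,0.05],[54.75,-51.4,4,0,0,-78.6,0.05],[54.75,-51.4,4,0,0,-78.6,0.05],[54.75,-51.4,4,0,0,-78.6,0.05],[54.75,-51.4,4,0,0,-78.6,0.05],[54.75,-51.4,4,0,0,-78.6,0.05],[54.75,-51.4,4,0,0,-78.6,0.05],[54.75,-51.4,4,0,0,-78.6,0.05]],
  ],
)

```text
time_s: 2.35
position: [0.5577, 0.0312, 0.1937]
tcp_rot: [[-0.057, 0.998, 0.0], [0.998, 0.057, -0.0], [-0.0, 0.0, -1.0]]
force: [-0.1, 0.4, -0.4]
opening: 0.524
grasp_force: 0.0
```

```bash
cat > st.py <<'E'
from m import *
s=bot.read_state();R=s["tcp_rot"];p=s["position"]
print("t",s["time_s"],"C",(toC(p)*1e3).round(1),"z",round(p[2]*1e3,1),"yawC(x)",round(np.degrees(np.arctan2(R[1,0],R[0,0])-np.load("pose.npy")[0]),2),"tilt",np.asarray(R)[:2,2].round(4),"F",s["force"].round(2),"op mm",round(s["opening"]*87,1),"j",np.round(s["joint_positions"],1))
E
python3 st.py
```

```text
t 2.35 C [-8.5 13.9] z 193.7 yawC(x) 89.95 tilt [ 0.0002 -0.    ] F [-0.14  0.4  -0.45] op mm 45.6 j [ -8.3  28.   94.1   0.   57.8 -11.5]
```

Emit:
apply_moves(
  steps=[
    [[0,0,3,0,0,0,0.05],[0,0,6,0,0,0,0.05],[0,0,9,0,0,0,0.05],[0,0,10.4,0,0,0,0.05],[0.5,0,10.4,0,0,0,0.05],[1,0,10.4,0,0,0,0.05],[1.5,0,10.4,0,0,0,0.05],[2,0,10.4,0,0,0,0.05],[2.5,0,10.4,0,0,0,0.05],[3,0,10.4,0,0,0,0.05],[3.5,0,10.4,0,0,0,0.05],[3.5,0,10.4,0,0,0,0.05]],
  ],
)

```text
time_s: 3.85
position: [0.5565, 0.0665, 0.0904]
tcp_rot: [[-0.058, 0.998, 0.002], [0.998, 0.058, -0.001], [-0.001, 0.002, -1.0]]
force: [-0.3, -3.6, 2.9]
opening: 0.526
grasp_force: 1.7
```

```bash
python3 st.py
python3 - <<'E'
from m import *
im=bot.capture("side");cv2.imwrite("pics/s1.png",cv2.resize(im[150:280,190:350],None,fx=4,fy=4,interpolation=cv2.INTER_CUBIC))
E
```

```text
t 3.85 C [-7.7 49.2] z 90.4 yawC(x) 90.03 tilt [ 0.0021 -0.0008] F [-0.29 -3.55  2.92] op mm 45.8 j [-4.6 37.  98.2 -0.  44.6 -7.9]
```

View pics/s1.png

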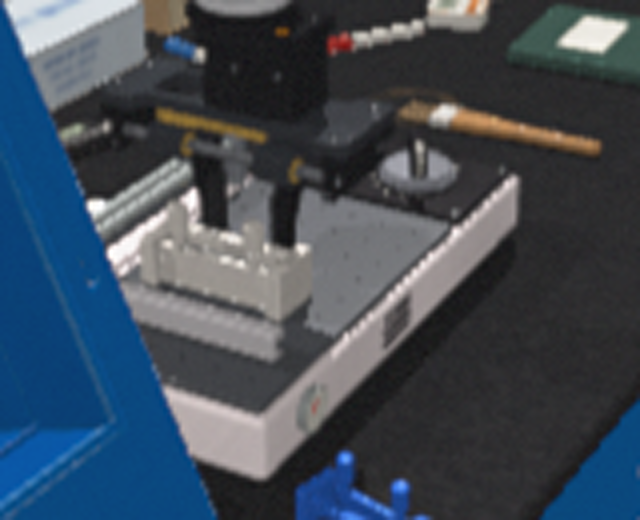

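The side view shows both fingers behind the beam, with the applicator squaring up and sliding; the dial wing is untouched. I'll carry on to near the bar.

Emit:
apply_moves(
  steps=[
    [[0.5,0,0,0,0,0,0.05],[1,0,0,0,0,0,0.05],[1.5,0,0,0,0,0,0.05],[2,0,0,0,0,0,0.05],[2.5,0,0,0,0,0,0.05],[3,0,0,0,0,0,0.05],[3.4,0,0,0,0,0,0.05],[3.6,0,0,0,0,0,0.05],[3.6,0,0,0,0,0,0.05]],
  ],
)

```text
time_s: 5.03
position: [0.5546, 0.102, 0.0902]
tcp_rot: [[-0.058, 0.998, 0.002], [0.998, 0.058, -0.001], [-0.001, 0.002, -1.0]]
force: [0.5, -3.6, 4.3]
opening: 0.527
grasp_force: 2.5
```

Emit:
apply_moves(
  steps=[
    [[0.1,0,0,0,0,0,0.05],[0.2,0,0,0,0,0,0.05],[0.2,0,0,0,0,0,0.05]],
  ],
)

```text
time_s: 5.4
position: [0.5545, 0.1038, 0.0902]
tcp_rot: [[-0.058, 0.998, 0.002], [0.998, 0.058, -0.001], [-0.001, 0.002, -1.0]]
force: [-0.3, -5.7, 3.7]
opening: 0.523
grasp_force: 2.8
```

```bash
python3 st.py
```

```text
t 5.4 C [-7.6 86.6] z 90.2 yawC(x) 90.01 tilt [ 0.002  -0.0013] F [-0.33 -5.68  3.68] op mm 45.5 j [-0.7 37.3 97.7 -0.1 44.9 -4. ]
```

Emit:
apply_moves(
  steps=[
    [[0.1,0,0,0,0,0,0.05],[0.2,0,0,0,0,0,0.05],[0.2,0,0,0,0,0,0.05]],
  ],
)

```text
time_s: 5.78
position: [0.5545, 0.1046, 0.0902]
tcp_rot: [[-0.059, 0.998, 0.002], [0.998, 0.059, -0.003], [-0.003, 0.002, -1.0]]
force: [0.1, -10.0, 3.7]
opening: 0.524
grasp_force: 4.8
```

Emit:
apply_moves(
  steps=[
    [[0.1,0,0,0,0,0,0.05],[0.1,0,0,0,0,0,0.05]],
  ],
)

```text
time_s: 6.02
position: [0.5545, 0.1047, 0.0902]
tcp_rot: [[-0.059, 0.998, 0.002], [0.998, 0.059, -0.005], [-0.005, 0.002, -1.0]]
force: [0.3, -12.6, 3.6]
opening: 0.525
grasp_force: 6.3
```

Position has stopped and force is rising (12.6 N), so it's seated. I'll back off, rise and look from the top.

Emit:
apply_moves(
  steps=[
    [[-1,0,0,0,0,0,0.05],[-3,0,0,0,0,0,0.05],[-3.5,0,-4,0,0,0,0.05],[-6,0,-10,0,0,0,-0.3],[-12,0,-10,0,0,0,-0.632],[-18,0,-10,0,0,0,-0.632],[-23,-3.7,-10,0,0,0,-0.632],[-23,-3.7,-10,0,0,-10,-0.632],[-23,-3.7,-10,0,0,-20,-0.632],[-23,-3.7,-10,0,0,-30,-0.632],[-23,-3.7,-10,0,0,-30,-0.632],[-23,-3.7,-10,0,0,-30,-0.632]],
  ],
)

```text
time_s: 7.52
position: [0.5295, -0.1242, 0.1894]
tcp_rot: [[-0.547, 0.837, -0.0], [0.837, 0.547, 0.001], [0.001, -0.0, -1.0]]
force: [-1.0, -1.2, -0.1]
opening: 0.178
grasp_force: 0.0
```

```bash
python3 st.py
python3 - <<'E'
from m import *
im=bot.capture("top");cv2.imwrite("pics/t2.png",cv2.resize(im[152:246,197:341],None,fx=5.5,fy=5.5,interpolation=cv2.INTER_CUBIC))
E
```

```text
t 7.525 C [ -45.7 -139.6] z 189.4 yawC(x) 119.84 tilt [-0.0003  0.0005] F [-1.01 -1.24 -0.09] op mm 15.5 j [-25.   27.4  96.4   0.   56.3 -58.2]
```

View pics/t2.png

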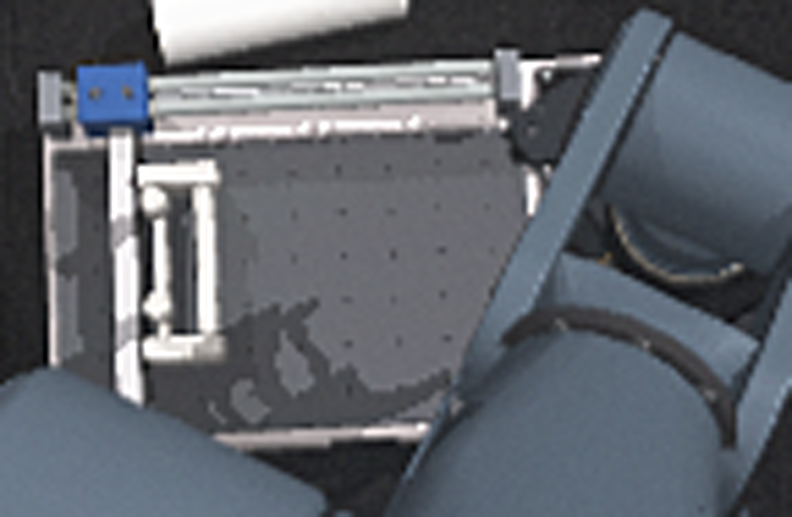

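The applicator lies along the bar, with both ends meeting it (crop columns 140–220). I'll measure squareness and gap.

Run:
```python
from m import *
g=cv2.resize(cv2.imread("pics/t2.png"),(144*k,94*k),interpolation=cv2.INTER_AREA);V=g.max(2)
n,l=cv2.connectedComponents((V>150).astype(np.uint8))
i=l[int(330*k/5.5),int(207*k/5.5)];a=l==i
w=toC(ray("top",full(np.argwhere(a)[:,::-1]),.096))*1e3;print(len(w),cv2.minAreaRect(w.astype(np.float32)),w.min(0),w.max(0))
# outer beam-side edges of the two end blocks (right-most pixels)
o=[]
for x0 in(-62,-58,-54,38,42,46):
    q=w[abs(w[:,0]-x0)<1.5]; o.append((x0,q[:,1].min().round(1)))
print(o)
```

```text
4619 ((-6.591133117675781, 115.9814224243164), (46.353328704833984, 114.3462142944336), 89.75454711914062) [-63.75684733  92.59679961] [ 50.53126476 139.38818662]
[(-62, np.float64(96.8)), (-58, np.float64(95.1)), (-54, np.float64(95.0)), (38, np.float64(92.7)), (42, np.float64(92.6)), (46, np.float64(94.0))]
```

Run:
```python
from m import *
g=cv2.imread("pics/t2.png");V=g.max(2).astype(np.float32)
def prof(xc,z,ys):
    r=0
    for dx in(-3,-1.5,0,1.5,3):
        W=np.c_[toW(np.c_[np.full(len(ys),xc+dx),ys]/1e3),np.full(len(ys),z)]
        p=(proj("top",W)-[197,152]+.5)*5.5-.5
        r=r+cv2.remap(V,p[:,:1].astype(np.float32),p[:,1:].astype(np.float32),1)[:,0]/5
    return r
ys=np.arange(84,160,.25)
for xc in(-57,44):
    f=prof(xc,.096,ys);print(xc,"app z.096 ",[int(v) for v in f[::8]])
    i=[ys[j]+(130-f[j])/(f[j+1]-f[j])*.25 for j in range(len(f)-1) if (f[j]-130)*(f[j+1]-130)<0];print(np.round(i,1))
    f=prof(xc,.088,ys);i=[ys[j]+(130-f[j])/(f[j+1]-f[j])*.25 for j in range(len(f)-1) if (f[j]-130)*(f[j+1]-130)<0];print("z.088",np.round(i,1))
```

```text
-57 app z.096  [72, 71, 69, 70, 87, 122, 167, 191, 183, 175, 176, 185, 188, 185, 221, 249, 240, 238, 239, 239, 237, 238, 242, 247, 251, 254, 254, 246, 133, 115, 240, 255, 244, 236, 225, 185, 87, 49]
[ 94.4 140.1 142.3 155.1]
z.088 [ 95.1 140.8 143.2 156.2]
44 app z.096  [104, 104, 100, 93, 116, 174, 238, 255, 252, 251, 250, 250, 250, 251, 251, 252, 252, 252, 253, 254, 254, 254, 253, 253, 253, 253, 255, 239, 92, 112, 235, 251, 248, 247, 255, 207, 53, 27]
[ 92.7 139.4 142.3 155. ]
z.088 [ 92.6 140.2 143.4 156. ]
```

The yaw looks within about 0.4°, but the rear end may hang back by about 0.5 mm. I'll press once more with shut fingers, a little towards the rear end.

Emit:
apply_moves(
  steps=[
    [[5,5,0,0,0,10,-1],[10,10,0,0,0,20,-1],[15.4,15.3,0,0,0,30,-1],[15.4,15.3,0,0,0,30,-1],[15.4,15.3,4,0,0,30,-1],[15.4,15.3,8,0,0,30,-1],[15.4,15.3,9.9,0,0,30,-1],[15.4,15.3,9.9,0,0,30,-1]],
  ],
)

```text
time_s: 8.57
position: [0.5717, 0.0888, 0.0889]
tcp_rot: [[-0.057, 0.998, -0.004], [0.998, 0.057, 0.0], [0.001, -0.004, -1.0]]
force: [-1.2, -0.4, -0.3]
opening: 0.008
grasp_force: 0.0
```

Emit:
apply_moves(
  steps=[
    [[0.8,0,0,0,0,0,-1],[1.5,0,0,0,0,0,-1],[1.8,0,0,0,0,0,-1],[2.0,0,0,0,0,0,-1],[2.0,0,0,0,0,0,-1]],
  ],
)

```text
time_s: 9.2
position: [0.5729, 0.1057, 0.0918]
tcp_rot: [[-0.06, 0.998, 0.002], [0.998, 0.06, -0.005], [-0.006, 0.002, -1.0]]
force: [0.5, -10.6, 2.1]
opening: 0.002
grasp_force: 5.1
```

```bash
python3 st.py
```

```text
t 9.2 C [10.9 87.4] z 91.8 yawC(x) 90.15 tilt [ 0.0023 -0.0054] F [  0.49 -10.64   2.12] op mm 0.2 j [-0.4 38.1 94.9 -0.4 46.9 -3.5]
```

Emit:
apply_moves(
  steps=[
    [[0.1,0,0,0,0,0,-1],[0.1,0,0,0,0,0,-1],[-1.5,0,0,0,0,0,-1],[-3,0,-2,0,0,0,-1],[-6,0,-8,0,0,0,-0.632],[-12,-3,-8,0,0,0,-0.632],[-18,-5.6,-8,0,0,0,-0.632],[-23.2,-5.6,-8,0,0,-10,-0.632],[-23.2,-5.6,-8,0,0,-20,-0.632],[-23.2,-5.6,-8,0,0,-30,-0.632],[-23.2,-5.6,-8,0,0,-30,-0.632],[-23.2,-5.6,-8,0,0,-30,-0.632]],
  ],
)

```text
time_s: 10.7
position: [0.5294, -0.1261, 0.1707]
tcp_rot: [[-0.547, 0.837, 0.0], [0.837, 0.547, 0.0], [-0.0, 0.0, -1.0]]
force: [-0.1, -0.1, 0.3]
opening: 0.188
grasp_force: 0.0
```

```bash
python3 st.py
```

```text
t 10.7 C [ -45.9 -141.5] z 170.7 yawC(x) 119.87 tilt [0.0004 0.0002] F [-0.06 -0.1   0.26] op mm 16.4 j [-25.2  28.9  97.3   0.   53.7 -58.4]
```

Emit:
apply_moves(
  steps=[
    [[-0.2,0,2,0,0,0,-0.632],[-0.2,0,5,0,0,0,-0.632],[-0.2,0,6.5,0,0,0,-0.632],[-0.2,0,7.3,0,0,0,-0.632],[-0.2,0,8,0,0,0,-0.632],[-0.2,0,8.4,0,0,0,-0.632],[-0.2,0,8.4,0,0,0,-0.632]],
  ],
)

```text
time_s: 11.58
position: [0.5306, -0.128, 0.0867]
tcp_rot: [[-0.549, 0.836, 0.0], [0.836, 0.549, -0.0], [-0.0, 0.0, -1.0]]
force: [0.4, -0.5, 0.1]
opening: 0.184
grasp_force: 0.0
```

```bash
python3 st.py
python3 - <<'E'
from m import *
im=bot.capture("side");cv2.imwrite("pics/s2.png",cv2.resize(im[140:260,220:360],None,fx=5,fy=5,interpolation=cv2.INTER_CUBIC))
E
```

```text
t 11.575 C [ -44.8 -143.5] z 86.7 yawC(x) 120.0 tilt [ 0.0002 -0.0001] F [ 0.44 -0.54  0.13] op mm 16.0 j [-25.3  36.7 100.4   0.   42.9 -58.6]
```

View pics/s2.png

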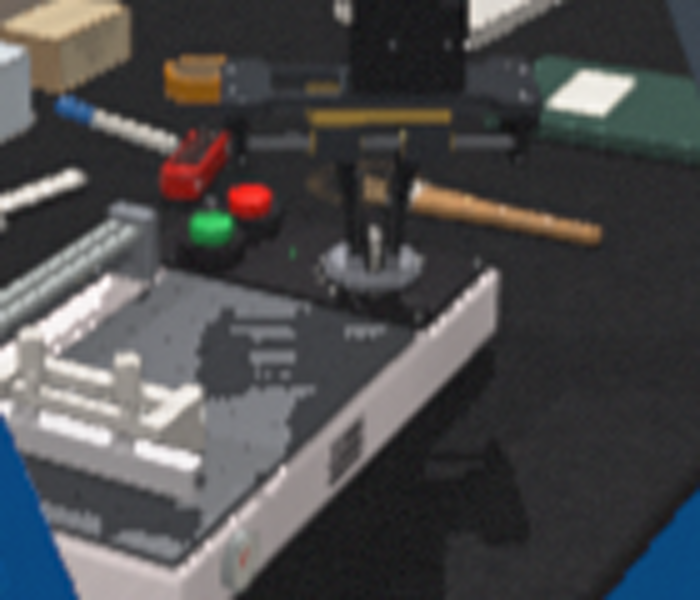

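The fingers straddle the wing with no contact force, and the pointer line shows between them at crop (375,245). I'll turn clockwise by about 100° to pass the fourth snap, then back to 96° and lift.

Emit:
apply_moves(
  steps=[
    [[0,0,0,0,0,8,-0.632],[0,0,0,0,0,16,-0.632],[0,0,0,0,0,24,-0.632],[0,0,0,0,0,32,-0.632],[0,0,0,0,0,40,-0.632],[0,0,0,0,0,48,-0.632],[0,0,0,0,0,56,-0.632],[0,0,0,0,0,64,-0.632],[0,0,0,0,0,71,-0.632],[0,0,0,0,0,78,-0.632],[0,0,0,0,0,84,-0.632],[0,0,0,0,0,89,-0.632],[0,0,0,0,0,94,-0.632],[0,0,0,0,0,98,-0.632],[0,0,0,0,0,101,-0.632],[0,0,0,0,0,101,-0.632],[0,0,0,0,0,96,-0.632],[0,0,0,0,0,96,-0.632]],
  ],
)

```text
time_s: 13.88
position: [0.5306, -0.128, 0.0868]
tcp_rot: [[0.889, 0.459, 0.0], [0.459, -0.889, -0.0], [0.0, 0.0, -1.0]]
force: [-0.4, 0.8, 0.3]
opening: 0.187
grasp_force: 0.0
```

```bash
python3 st.py; python3 -c "
from rig import bot;print(bot.read_state()['moment'])"
```

```text
t 13.875 C [ -44.8 -143.5] z 86.8 yawC(x) 23.99 tilt [ 0.0004 -0.0002] F [-0.36  0.79  0.27] op mm 16.3 j [-25.3  36.7 100.4  -0.   42.9  37.4]
[ 0.01057087  0.00698806 -0.01448164]
```

Emit:
apply_moves(
  steps=[
    [[0,0,-1,0,0,0,-0.632],[0,0,-2.5,0,0,0,-0.632],[0,0,-6,0,0,0,-0.632],[4,-4.4,-9,0,0,-11,-0.9],[8,-8.8,-9,0,0,-22,-1],[12.4,-13.1,-9,0,0,-33,-1],[12.4,-13.1,-9,0,0,-44,-1],[12.4,-13.1,-9,0,0,-55,-1],[12.4,-13.1,-9,0,0,-66,-1],[12.4,-13.1,-9,0,0,-66,-1]],
  ],
)

```text
time_s: 15.12
position: [0.5807, 0.0455, 0.1777]
tcp_rot: [[-0.057, 0.998, 0.001], [0.998, 0.057, -0.0], [-0.0, 0.001, -1.0]]
force: [-0.1, 0.2, 0.0]
opening: 0.006
grasp_force: 0.0
```

```bash
python3 st.py
python3 - <<'E'
from m import *
a=bot.capture("top");b=bot.capture("side")
cv2.imwrite("pics/t3raw.png",a)
f=lambda i:cv2.resize(i,(400,400),interpolation=cv2.INTER_CUBIC)
cv2.imwrite("pics/t3.png",np.hstack([f(a[160:240,265:345]),f(b[150:230,245:325])]))
E
```

```text
t 15.125 C [15.3 26.8] z 177.7 yawC(x) 89.96 tilt [ 0.0014 -0.0001] F [-0.07  0.21  0.01] op mm 0.5 j [-6.5 30.9 91.5  0.  57.5 -9.8]
```

View pics/t3.png

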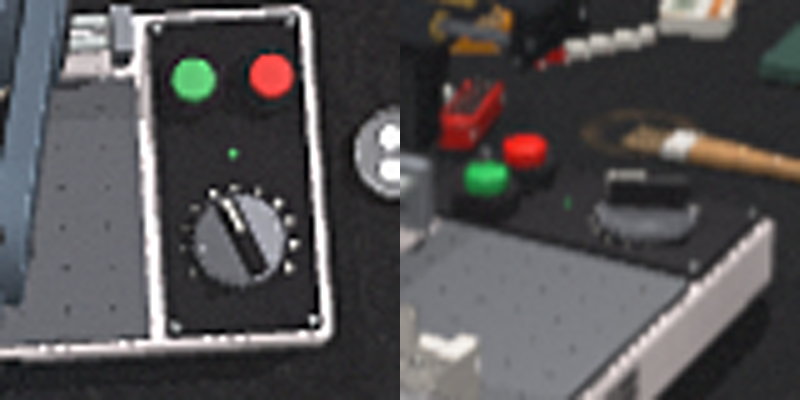

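The pointer now stands up and to the left in the top view (crop (215,195) to (265,270)). I'll compute its angle, which should be 24° for stop 4.

Run:
```python
from m import *
for f in("pics/top0.png","pics/t3raw.png"):
    g=up(cv2.imread(f));V=g.max(2);yy,xx=np.mgrid[:g.shape[0],:g.shape[1]]
    d=toC(ray("top",full(np.c_[xx.ravel(),yy.ravel()]),.092)).reshape(*xx.shape,2)*1e3-[-45,-143]
    r=np.hypot(d[...,0],d[...,1])
    # wing by dark pixels: iterate a disc about the wing's own centre
    c=np.zeros(2)
    for _ in range(8):
        m=(V<75)&(np.hypot(*(np.moveaxis(d,2,0)-c[:,None,None]))<21);p=d[m];c=.5*c+.5*p.mean(0)*1
    u=np.linalg.svd(p-p.mean(0),full_matrices=0)[2][0]
    w=d[(V>185)&(r<20)];print(f,"wing",c.round(1),np.degrees(np.arctan2(u[1],u[0])).round(1),"white",w.mean(0).round(1),len(w))
```

```text
pics/top0.png wing [  6.1 -10.7] -56.8 white [-0.4  8.1] 152
pics/t3raw.png wing [-8.5 -2.2] -153.8 white [9.2 0.2] 102
```

The wing turned 123.2° → 26.2°, i.e. 97°, which is four clicks. Now the start button.

Emit:
apply_moves(
  steps=[
    [[-5,1.5,0,0,0,0,-1],[-10,3,0,0,0,0,-1],[-14.6,4.3,0,0,0,0,-1],[-14.6,4.3,2,0,0,0,-1],[-14.6,4.3,5,0,0,0,-1],[-14.6,4.3,6.8,0,0,0,-1],[-14.6,4.3,6.8,0,0,0,-1]],
  ],
)

```text
time_s: 16.1
position: [0.6308, -0.0976, 0.1072]
tcp_rot: [[-0.057, 0.998, -0.003], [0.998, 0.057, 0.001], [0.001, -0.003, -1.0]]
force: [-0.9, -0.2, 0.2]
opening: 0.003
grasp_force: 0.0
```

```bash
python3 st.py
python3 - <<'E'
from m import *
b=bot.capture("side")
cv2.imwrite("pics/s4.png",cv2.resize(b[140:230,235:325],(540,540),interpolation=cv2.INTER_CUBIC))
E
```

```text
t 16.1 C [  57.  -118.9] z 107.2 yawC(x) 89.96 tilt [-0.0032  0.0011] F [-0.86 -0.18  0.18] op mm 0.3 j [-18.8  40.1  85.7  -0.   54.3 -22.1]
```

View pics/s4.png

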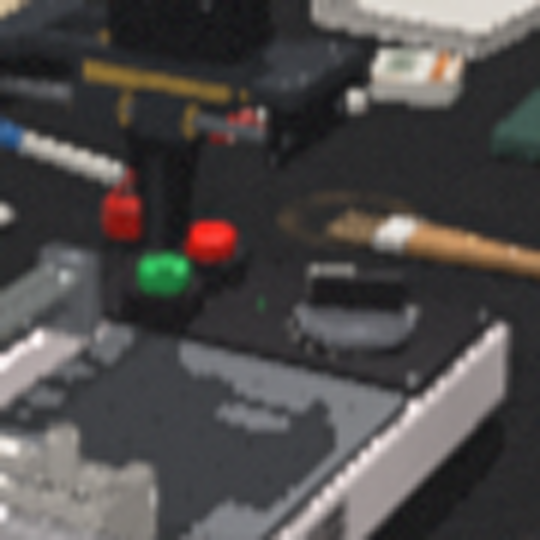

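The shut fingertips hang directly above the green cap (164,272) and clear of the red one. Pressing down in small steps.

Emit:
apply_moves(
  steps=[
    [[0,0,0.8,0,0,0,-1],[0,0,1.3,0,0,0,-1],[0,0,1.6,0,0,0,-1],[0,0,1.8,0,0,0,-1],[0,0,2.0,0,0,0,-1],[0,0,2.0,0,0,0,-1]],
  ],
)

```text
time_s: 16.9
position: [0.6319, -0.0979, 0.0888]
tcp_rot: [[-0.058, 0.998, 0.0], [0.998, 0.058, 0.0], [0.0, 0.0, -1.0]]
force: [-0.1, 1.0, 2.2]
opening: 0.006
grasp_force: 1.6
```

Emit:
apply_moves(
  steps=[
    [[0,0,0.2,0,0,0,-1],[0,0,0.35,0,0,0,-1],[0,0,0.45,0,0,0,-1],[0,0,0.45,0,0,0,-1]],
  ],
)

```text
time_s: 17.4
position: [0.632, -0.0979, 0.0871]
tcp_rot: [[-0.058, 0.998, 0.001], [0.998, 0.058, -0.0], [-0.0, 0.001, -1.0]]
force: [-4.5, 1.7, 17.5]
opening: 0.01
grasp_force: 9.1
```

It bottomed at full travel (z 87.1 mm, 17.5 N). Releasing straight up and clearing for a last look.

Emit:
apply_moves(
  steps=[
    [[0,0,-0.5,0,0,0,-1],[0,0,-2,0,0,0,-1],[0,0,-6,0,0,0,-1],[0,0,-12,0,0,0,-1],[5,-2,-13,0,0,0,-1],[10,-4,-13,0,0,0,-1],[10,-4,-13,0,0,0,-1],[10,-4,-13,0,0,0,-1]],
  ],
)

```text
time_s: 18.4
position: [0.5868, -0.0008, 0.2143]
tcp_rot: [[-0.058, 0.998, 0.001], [0.998, 0.058, -0.001], [-0.001, 0.001, -1.0]]
force: [-0.1, 0.2, 0.1]
opening: 0.003
grasp_force: 0.0
```

```bash
python3 st.py
python3 - <<'E'
from m import *
a=bot.capture("top");b=bot.capture("side")
f=lambda i:cv2.resize(i,(400,400),interpolation=cv2.INTER_CUBIC)
cv2.imwrite("pics/t5.png",np.hstack([f(a[140:260,200:320+20]),f(b[150:270,210:330])]))
E
```

```text
t 18.4 C [ 18.7 -19.7] z 214.3 yawC(x) 90.04 tilt [ 0.0013 -0.0009] F [-0.13  0.25  0.13] op mm 0.3 j [-11.   28.5  88.9  -0.   62.4 -14.3]
```

View pics/t5.png

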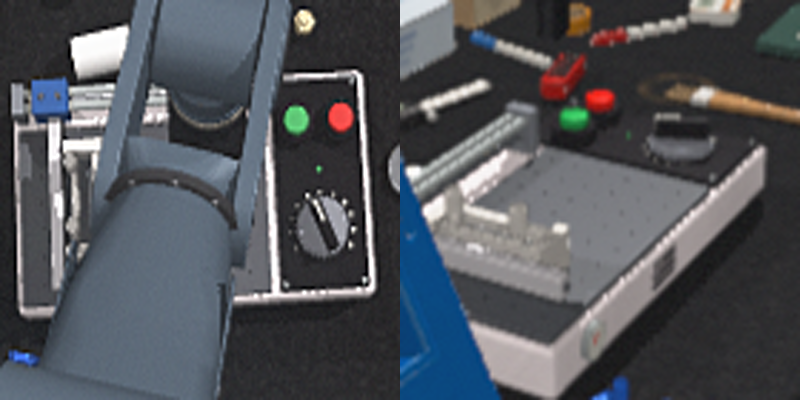

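The side view shows the applicator flush along the bar. The dial is still at stop 4, the green button is back up, and the arm is clear of everything.

```bash
python3 -c "
from rig import bot;print(bot.hand_in())"
```

```text
the job is handed in; nothing more can be done
None
```

I handed the job in at about 18.5 s: the applicator is seated against the bar (last measured square to within about 0.4°, then pressed again at about 10 N), the dial is four clicks clockwise, and the green start button was pressed fully down and released.

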